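Run the sample carrier out to the pointer and hold it

TASK

First swing the lid of the small sample box on the carrier plate fully shut. Then slide the plate straight out over the edge of the riser, lying flat and without touching the pointer, until its outer end is level with the pointer bar. So far out it would tip off, so finish while still holding or pressing on it to keep it flat on the riser; leave the other things on the bench alone.

Things in the scene. Friction and masses are not known exactly. Their poses are not given: they have to be found in the camera images.
- riser: Fixed aluminium platform standing on the bench, 160 mm (its x) by 270 mm (its y) by 70 mm high. Origin: centre of its underside. The plate lies on its flat top and slides out over its -y edge (135 mm from the origin). At yaw 0 its -y points to the robot's right.
- plate: Loose black carrier plate lying on the riser, 100 mm (its x) by 300 mm (its y, the long way) by 8 mm thick; with box and lid it weighs 0.5 to 0.85 kg. Origin: centre of its underside. Its -y end is the outer end, already a little over the riser's edge; it starts nearly parallel to the riser. It tips once its outer end is about 130 to 145 mm or more beyond the riser's edge; the pointer is always farther out, 165 to 195 mm.
- plate_end (a point): Middle of the plate's outer (-y) end face, half-way up its thickness; axes as the plate's.
- grip (a point): Centre of the upright aluminium grip block fixed on the plate's inner (+y) part: 50 mm along the plate's x, 22 mm along its y, 45 mm high, standing on the plate's top (its top 53 mm above the plate's underside); block centre is 120 mm from the plate's origin along +y. Axes as the plate's.
- lid (a joint): Angle of the sample box's hinged lid, rad: 0 shut, growing as it opens upward, at most 1.25. A stiff hinge: it stays where it is left. The box is fixed on the plate, 90 by 90 mm and 45 mm high, its centre at y = -85 mm in the plate's frame; the lid's hinge is along its +x rim, parallel to the plate's y.
- lid_hinge (a point): Middle of the lid's hinge line, on the +x rim of the box, 53.5 mm above the plate's underside, at x = 45 mm, y = -85 mm in the plate's frame. The lid is a 6 mm thick panel of 90 by 90 mm; shut, it extends from here along the plate's -x.
- lid_handle (a point): Grip point at the head of the small aluminium knob on the lid, 60 mm from the hinge line and 41 mm off the lid's underside; the knob is about 25 mm across and stands out 35 mm or so from the middle of the panel.
- mark (a point): Tip of the pointer bar, at the height of the plate: an 8 mm wide, 55 mm long steel bar on an upright post (13 mm thick, 100 mm high) fixed on the bench beyond the plate's far (+x) side. The bar points along -x of the riser at the plate and its tip stays 25 mm clear of a plate lying centred on the riser. Axes parallel to the riser's; the plate's outer end must come to the same y as this point in these axes.
- pointer: The fixed pointer stand that carries the mark; its post is 55 mm beyond the bar's tip along its +x. Origin on the bench, 75 mm from the mark's tip along -x; axes parallel to the riser's.
- wash_bottle: Bystander: white bottle, 60 mm across, 150 mm high. Origin: centre of its underside.
- driver: Bystander: screwdriver lying on the bench. Origin: underside of its middle.
- lens: Bystander: lens on a post with a round foot, 60 mm foot, about 116 mm high. Origin: centre of its underside.
Things that resemble listed ones, but are neither listed nor needed, are in the scene too. What is shaped like the pointer but pink is not meant.

How it is judged:
By the outcome, as a careful person would: the job done as asked, in the order asked, and still so for the second after the job is handed in, while the arm keeps its last pose, push and grip.
It also fails if it takes over 48 s, if anything falls off the work surface, if the arm or the gripper's body presses on something with over 40 N, if the wrist force passes 120 N, or if a joint passes its speed limit or range.

ROBOT

A 6-joint arm with a two-finger parallel gripper is mounted at the origin on the work surface. World frame = base frame: x ahead of the robot, y to its left, z up, the work surface at z = 0. Lengths are in mm, angles in rad, forces in N, time in s.
With the tool pointing down it reaches from about 275 to 1000 mm from the base axis. Payload 8.4 kg.
Tool frame: the origin (TCP) lies at the very end of the fingers, on their centre line; the grasp point (between the pads) lies 19 mm behind it; z points along the fingers, y is the direction in which the jaws open and shut (so a half turn about z gives the same grasp; the last joint's range is limited). The gripper opens to 85 mm and grips with 20 to 120 N. Pads are 22 mm wide; open, the fingers measure 114 mm over their backs; the gripper's body (76 mm by 85 mm) begins 54 mm behind the grasp point. The pads swing forward as they close: fully open they stand 13 mm farther back than shut.
Start: joints at [1.333, 0.353, 1.633, -0, 1.155, -0.002], TCP at [146.011, 607.708, 231.281] pointing down, gripper open.
Joint ranges: [-2.63, 2.63], [-0.92, 2.1], [0.06, 2.66], [-1.3, 4.44], [0, 2.69], [-3.02, 3.02]. Speed limits (rad/s): [2.22, 2.22, 2.79, 3.14, 3.14, 3.14].

INTERFACE

Orientations are given as [roll, pitch, yaw] about the fixed x, y, z axes, in that order (R = Rz(yaw) Ry(pitch) Rx(roll)).
In Python, from rig import r gives the robot as it stands.
- The arm moves only by the tool jog_arm, never from a script. Its argument "increments" is text: rows parted by semicolons, each of 7 numbers parted by spaces: the shift along the tool's x, y, z in cm, then the turn, a rotation vector about the tool's x, y, z in rad, then the opening, from -1 (shut) to 1 (fully open). A call has exactly 8 rows; each row shifts and turns the commanded pose from where the row before left it, along the tool's axes as they then stand; what a row does not reach is not made up. A row lasts 1/10 s, in which the tool goes at most 50 mm and 8.59 degrees, less where a joint would pass 70% of its speed; a pose out of reach is approached as far as the arm can. A call with a gripper value outside its range is refused whole. The fingers move at their own pace and stop on an object; "squeeze" is the grip in N (left out, the last holds). Time passes only in rows, so rows that do not move let the fingers close, or fill a call up. It gives the time, the measured TCP pose, the force and the opening at its end, in the units of the state.
- r.sense(): the state, without advancing time (a new reading comes with each control period).
- r.grab_frame(name): name is "side" or "top" or "wrist"; returns the picture (400x640x3 uint8, red, green, blue); there is no depth.
- r.camera_info(name): a dict with "K" (3x3 intrinsics, pixels), "dist_coeffs" ([k1, k2, p1, p2, k3] as OpenCV has them; the pictures are not rectified), "rvec" (rotation vector, rad) and "tvec" (3), from world to camera coordinates, as OpenCV has them. Camera axes: x right, y down, z forward; pixel columns grow to the right and rows downward; lengths in mm; the calibration is good to about 2 mm. A picture is of the moment at which its call begins: read the wrist's pose just before it. camera_info takes no time and is no camera call; for the wrist camera it gives the pose at the moment of the call.
- r.sign_off(): hands the job in, once; it reports no verdict.
The state is a dict: "clock": time; "qpos": joint angles; "qvel": joint speeds; "joint_efforts": joint torques, N m; "eef_pos": TCP position; "tcp_rot": TCP orientation; "contact_force": force on the tool from outside, world axes, zero at the start; "wrist_torque": the same for the moment, N m; "opening": opening from 0.0 (shut) to 1.0 (fully open).
Only numpy, scipy, OpenCV 4.12 (cv2) and the standard library are available. Lean on these libraries where they do the work, as an engineer would, in place of code of your own. Each camera call takes 0.05 s, during which the arm holds its last target.

## Working session

There is one attempt and no reset: what is moved stays moved. The work goes in short steps, Python scripts to look and compute and a tool call to move; the robot and the scene stay as the last step left them, time stands still between calls to the robot, and variables do not carry over. Pictures are saved under pics/ and viewed, and the job is handed in when it is done.

Besides the shell and the picture viewer there is one more tool, called after "Request:" as a command line: name --argument value ..., lists and objects as JSON in quotes. jog_arm: Moves the arm, as the interface text tells. Its arguments: {"type":"object","properties":{"increments":{"type":"string"},"squeeze":{"type":"number"}},"required":["increments"]}

```bash
ls; mkdir -p pics
python3 - <<'E'
from rig import r
import cv2
print(r.sense())
for n in ("side","top","wrist"):
    i=r.camera_info(n); print(n,i)
    cv2.imwrite(f"pics/{n}0.png",cv2.cvtColor(r.grab_frame(n),cv2.COLOR_RGB2BGR))
E
```

```text
pics
{'clock': 0.0, 'qpos': array([ 1.33263007e+00,  3.53637715e-01,  1.63417855e+00,  2.40389613e-05,
        1.15519446e+00, -2.39636216e-03]), 'qvel': array([-1.41504928e-03,  3.21557418e-04, -1.76277768e-03,  1.64806724e-05,
        6.79217934e-04,  1.45183201e-03]), 'joint_efforts': array([-6.63008677e-05, -6.05237961e+01, -3.42074597e+01, -1.17355635e-04,
        9.57433978e-03, -5.11272134e-06]), 'eef_pos': array([145.86725701, 607.22555194, 230.54919725]), 'tcp_rot': array([-3.14017464e+00, -2.53769684e-05,  2.90581302e+00]), 'contact_force': array([-0.42378119,  0.89169769,  0.71548481]), 'wrist_torque': array([-0.03497175, -0.04970085, -0.07387028]), 'opening': 1.0032418814415578}
side {'K': array([[428.28745264,   0.        , 320.68484993],
       [  0.        , 428.28745264, 200.87887546],
       [  0.        ,   0.        ,   1.        ]]), 'dist_coeffs': array([0.0400896, 0.       , 0.       , 0.       , 0.       ]), 'rvec': array([ 2.0868738 , -0.38682657,  0.2419009 ]), 'tvec': array([-538.53552332,  191.74723224,  895.23277241])}
top {'K': array([[386.86661872,   0.        , 315.9338991 ],
       [  0.        , 386.86661872, 200.26382979],
       [  0.        ,   0.        ,   1.        ]]), 'dist_coeffs': array([-0.04707872,  0.        ,  0.        ,  0.        ,  0.        ]), 'rvec': array([ 2.12008722, -2.15449253,  0.13888476]), 'tvec': array([ -11.51097565,  561.83480585, 1108.32835122])}
wrist {'K': array([[280.30674478,   0.        , 314.00208812],
       [  0.        , 280.30674478, 197.901255  ],
       [  0.        ,   0.        ,   1.        ]]), 'dist_coeffs': array([-0.03923891,  0.        ,  0.        ,  0.        ,  0.        ]), 'rvec': array([-2.25158803, -1.77540484, -0.29318486]), 'tvec': array([-624.68707494,  -43.35405376,  381.30864264])}
```

View pics/top0.png

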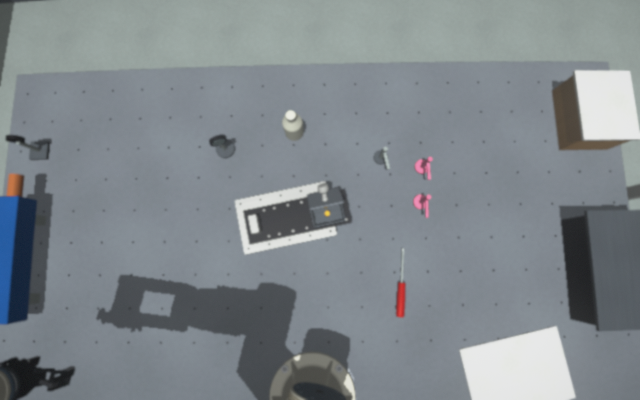

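View pics/side0.png

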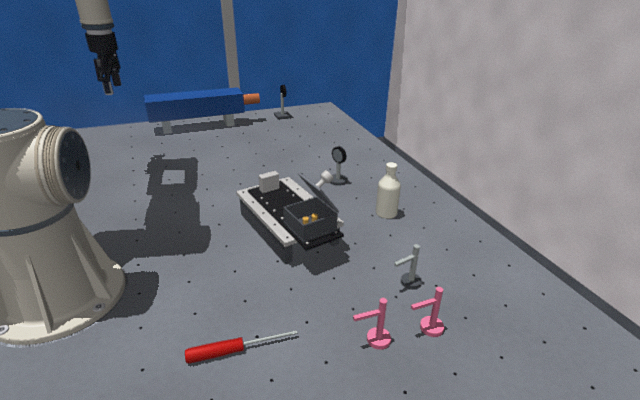

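View pics/wrist0.png

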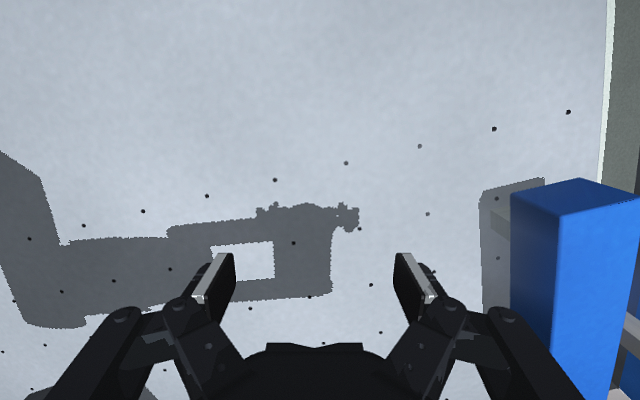

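Run:
```python
import cv2
a=cv2.imread("pics/top0.png")[130:270,220:450]
cv2.imwrite("pics/topz.png",cv2.resize(a,None,fx=3.47,fy=3.47,interpolation=cv2.INTER_CUBIC))
a=cv2.imread("pics/side0.png")[130:300,220:450]
cv2.imwrite("pics/sidez.png",cv2.resize(a,None,fx=3.47,fy=3.47,interpolation=cv2.INTER_CUBIC))
```

```text
(no output)
```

View pics/topz.png

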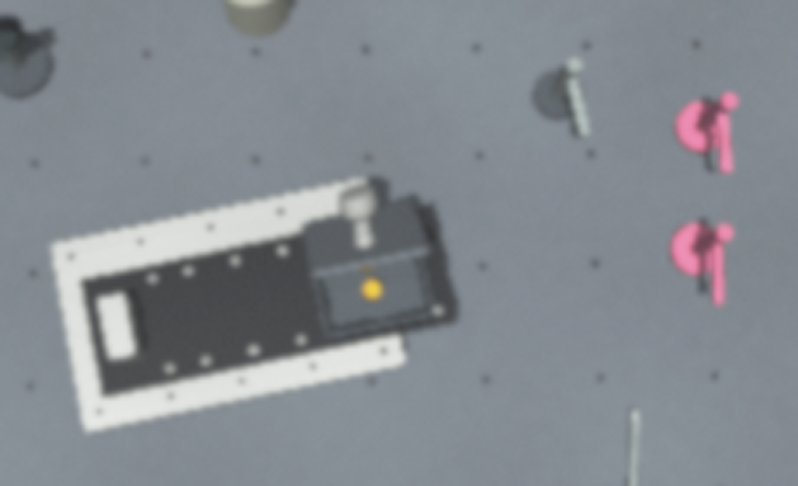

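View pics/sidez.png

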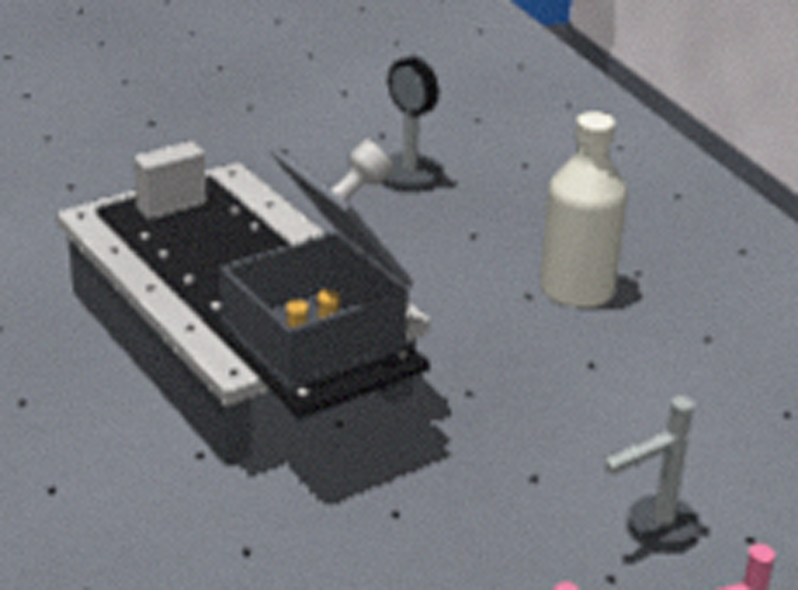

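```bash
cat > h.py <<'E'
import numpy as np, cv2
from rig import r
def ray(cam,uv,info=None):
    i=info or r.camera_info(cam)
    p=cv2.undistortPoints(np.array([[uv]],float),i["K"],i["dist_coeffs"])[0,0]
    R=cv2.Rodrigues(i["rvec"])[0]
    c=-R.T@i["tvec"]; d=R.T@np.array([p[0],p[1],1]); return c,d/np.linalg.norm(d)
def onz(cam,uv,z,info=None):
    c,d=ray(cam,uv,info); return c+d*(z-c[2])/d[2]
def tri(uv1,uv2):
    c1,d1=ray("top",uv1);c2,d2=ray("side",uv2)
    A=np.array([d1,-d2]).T; s=np.linalg.lstsq(A,c2-c1,rcond=None)[0]
    a,b=c1+s[0]*d1,c2+s[1]*d2; return (a+b)/2,np.linalg.norm(a-b)
def T(x,y): return ((x+.5)/3.47-.5+220,(y+.5)/3.47-.5+130)
def proj(cam,p):
    i=r.camera_info(cam); return cv2.projectPoints(np.array([p],float),i["rvec"],i["tvec"],i["K"],i["dist_coeffs"])[0][0,0]
E
python3 - <<'E'
from h import *
np.set_printoptions(precision=1,suppress=True)
R=[onz("top",T(*p),70) for p in [(52,243),(88,432),(405,362)]]
P=[onz("top",T(*p),78) for p in [(82,280),(103,396),(457,320),(433,203)]]
print("riser",R,np.linalg.norm(R[0]-R[1]),np.linalg.norm(R[1]-R[2]))
print("plate",P,[np.linalg.norm(P[i]-P[i-1]) for i in range(4)])
def yaw(v): return np.degrees(np.arctan2(v[1],v[0]))
print("yaw riser",yaw(R[0]-R[1]),yaw(R[1]-R[2])-90,"plate",yaw(P[0]-P[1]),yaw(P[1]-P[2])-90,yaw(P[0]-P[3])-90,yaw(P[3]-P[2]))
print("riser edges side",[onz("side",T(*p),70) for p in [(60,213),(228,400),(238,165)]])
print("tip",tri(T(585,135),T(610,464)),onz("top",T(585,135),74),onz("side",T(610,464),74))
print("post top",tri(T(574,64),T(682,402)))
print("knob head",tri(T(356,198),T(371,160)))
print("grip top c", onz("top",T(112,325),123), onz("side",T(170,157),123))
E
```

```text
riser [array([563.2, 215.9,  70. ]), array([405.4, 183.7,  70. ]), array([458.9, -77.9,  70. ])] 160.99226341303105 267.0708140439758
plate [array([530.5, 188.5,  78. ]), array([434.5, 170. ,  78. ]), array([ 492.2, -121.1,   78. ]), array([ 590. , -103.9,   78. ])] [np.float64(298.3369772010593), np.float64(97.76730742186284), np.float64(296.7801645620732), np.float64(99.34557151489513)]
yaw riser 11.522176103974765 11.557915290862937 plate 10.862549762555567 11.217287971452848 11.516253584466384 9.9725681867561
riser edges side [array([410. , 176.4,  70. ]), array([458.5, -92.5,  70. ]), array([560.9, 205.1,  70. ])]
tip (array([ 648.4, -234.2,   73.2]), np.float64(3.5224952419279374)) [ 646.5 -233.3   74. ] [ 649.7 -235.2   74. ]
post top (array([ 702.4, -223.1,   97.2]), np.float64(1.5585848035630636))
knob head (array([574. , -39.8, 193.5]), np.float64(0.32904339199275157))
grip top c [488.6 154.8 123. ] [488.  138.3 123. ]
```

Request:
jog_arm --increments "-2.9 -2.6 -0.3 0 0 0 0.1;-2.9 -2.6 -0.3 0 0 0 0.1;-2.9 -2.6 -0.3 0 0 0 0.1;-2.9 -2.6 -0.3 0 0 0 0.1;-2.9 -2.6 -0.3 0 0 0 0.1;-2.9 -2.6 -0.3 0 0 0 0.1;-2.9 -2.6 -0.3 0 0 0 0.1;-2.9 -2.6 -0.3 0 0 0 0.1" --squeeze 40

```text
clock: 0.95
eef_pos: [323.5, 349.8, 255.3]
tcp_rot: [-3.141, 0.0, 2.906]
contact_force: [1.0, -0.1, -0.3]
opening: 0.552
```

Request:
jog_arm --increments "-2.9 -2.6 -0.3 0 0 0 0.1;-2.9 -2.6 -0.3 0 0 0 0.1;-2.9 -2.6 -0.3 0 0 0 0.1;-2.9 -2.6 -0.3 0 0 0 0.1;-2.9 -2.6 -0.3 0 0 0 0.1;-2.9 -2.6 -0.3 0 0 0 0.1;-2.9 -2.6 -0.3 0 0 0 0.1;-2.9 -2.6 -0.3 0 0 0 0.1"

```text
clock: 1.75
eef_pos: [500.5, 93.3, 279.3]
tcp_rot: [3.142, -0.0, 2.906]
contact_force: [0.6, 0.2, -0.2]
opening: 0.55
```

Request:
jog_arm --increments "-2.9 -2.6 -0.3 0 0 0 0.1;-2.9 -2.6 -0.3 0 0 0 0.1;-2.9 -2.6 -0.3 0 0 0 0.1;-2.9 -2.6 -0.3 0 0 0 0.1;0 0 0 0 0 -0.107 0.1;0 0 0 0 0 -0.107 0.1;0 0 0 0 0 -0.107 0.1;0 0 0 0 0 -0.107 0.1"

```text
clock: 2.55
eef_pos: [588.3, -33.6, 290.9]
tcp_rot: [3.141, -0.001, -2.945]
contact_force: [-0.3, -0.5, 0.3]
opening: 0.552
```

Run:
```python
from h import *
np.set_printoptions(precision=3,suppress=True)
i=r.camera_info("wrist"); 
s=r.sense();print(s)
np.save("w1.npy",i,allow_pickle=True)
cv2.imwrite("pics/w1.png",cv2.cvtColor(r.grab_frame("wrist"),cv2.COLOR_RGB2BGR))
R=cv2.Rodrigues(i["rvec"])[0]; print("cam",-R.T@i["tvec"],"fwd",R[2],"right",R[0])
```

```text
{'clock': 2.55, 'qpos': array([-0.06 ,  0.247,  1.644,  0.   ,  1.251, -1.827]), 'qvel': array([ 0.007, -0.002, -0.   ,  0.001,  0.   , -1.058]), 'joint_efforts': array([ -0.197, -54.437, -36.028,  -0.009,   0.002,   1.768]), 'eef_pos': array([588.313, -33.579, 290.896]), 'tcp_rot': array([ 3.141, -0.001, -2.945]), 'contact_force': array([-0.258, -0.485,  0.292]), 'wrist_torque': array([ 0.042, -0.05 ,  0.037]), 'opening': 0.5524615508571045}
cam [507.702 -49.548 434.111] fwd [ 0.316  0.063 -0.947] right [-0.195  0.981 -0.   ]
```

View pics/w1.png

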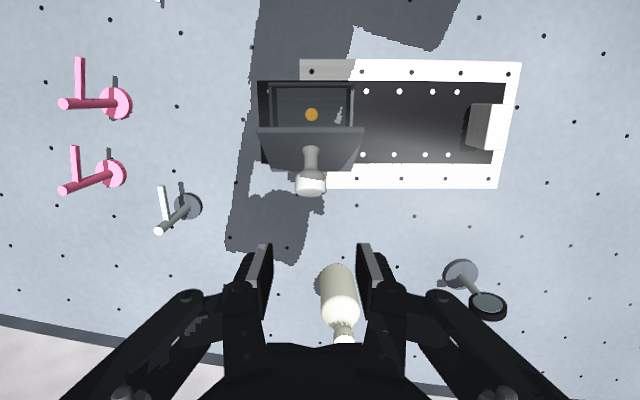

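Run:
```python
import cv2
a=cv2.imread("pics/w1.png")
cv2.imwrite("pics/w1a.png",cv2.resize(a[40:240,130:330],None,fx=3,fy=3,interpolation=cv2.INTER_CUBIC))
cv2.imwrite("pics/w1b.png",cv2.resize(a[40:240,330:530],None,fx=3,fy=3,interpolation=cv2.INTER_CUBIC))
```

```text
(no output)
```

View pics/w1a.png

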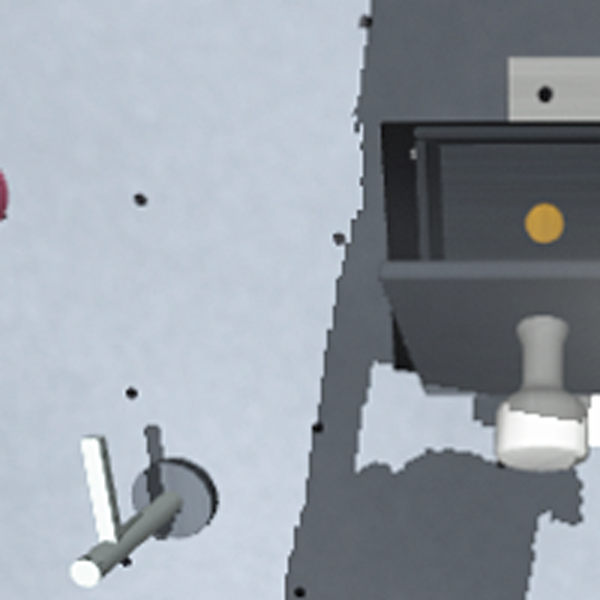

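View pics/w1b.png

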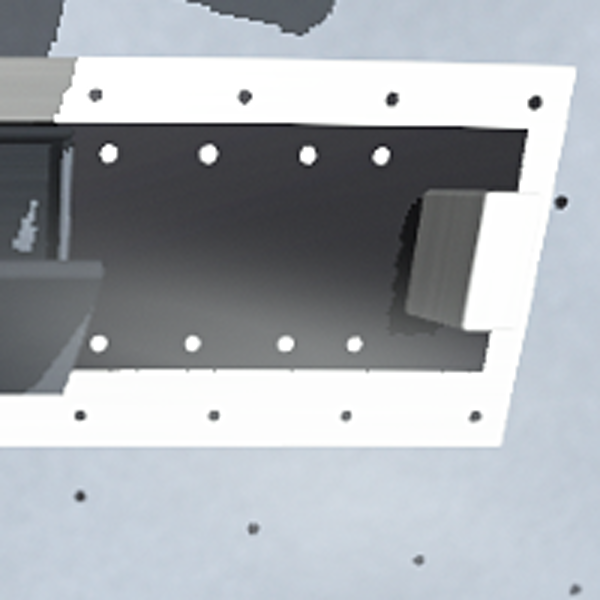

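```bash
cat > m1.py <<'E'
from h import *
np.set_printoptions(precision=1,suppress=True)
info=np.load("w1.npy",allow_pickle=True).item()
A=lambda x,y:(130+(x+.5)/3-.5,40+(y+.5)/3-.5)
B=lambda x,y:(330+(x+.5)/3-.5,40+(y+.5)/3-.5)
W=lambda uv,z:onz("wrist",uv,z,info)[:2]
yw=lambda v:np.degrees(np.arctan2(v[1],v[0]))
R=[W(B(575,67),70),W(B(501,447),70),W(A(508,57),70)]
P=[W(B(527,129),78),W(B(484,371),78),W(A(381,122),78),W(A(397,370),78)]
tip=W(A(92,437),78)
print("R",R,np.linalg.norm(R[0]-R[1]),np.linalg.norm(R[0]-R[2]),yw(R[1]-R[0]),yw(R[0]-R[2])-90)
print("P",P,[np.linalg.norm(P[a]-P[b]) for a,b in((0,1),(0,2),(1,3),(2,3))],yw(P[0]-P[2])-90,yw(P[1]-P[3])-90,yw(P[1]-P[0]),yw(P[3]-P[2]))
f=np.radians(yw(R[0]-R[2])-90); ex=np.array([np.cos(f),np.sin(f)]);ey=np.array([-ex[1],ex[0]])
e=lambda p:np.array([(p-R[2])@ex,(p-R[2])@ey])
print("tip",tip,"riser rel",e(tip),"P rel",[e(p) for p in P])
print("grip topc",W(B(500,262),123),"plate c",sum(P)/4)
for nm,p in(("knob",A(543,437)),):print(nm,W(p,193))
E
python3 m1.py
```

```text
R [array([409.8, 187. ]), array([567. , 219.3]), array([462.1, -76.8])] 160.50809346537423 268.9792041846068 11.594762775225623 11.221036394977759
P [array([437.9, 171.5]), array([534.7, 192. ]), array([ 495.9, -121.2]), array([ 593.2, -101. ])] [np.float64(98.88735378319963), np.float64(298.3767499243942), np.float64(298.7791848786861), np.float64(99.42156025745906)] 11.197725751472987 11.300996862254223 11.926975128244289 11.691403218951328
tip [ 649.5 -231.1] riser rel [ 153.8 -187.8] P rel [array([ 24.6, 248.3]), array([123.5, 249.5]), array([ 24.5, -50.1]), array([123.9, -49.3])]
grip topc [491.8 151.6] plate c [515.4  35.3]
knob [577.3 -38.8]
```

Request:
jog_arm --increments "0.2 -0.1 1.6 0 0 0 0.1;0.2 -0.1 1.6 0 0 0 0.1;0.2 -0.1 1.6 0 0 0 0.1;0.2 0 1.6 0 0 0 0.1;0.2 0 1.6 0 0 0 0.1;0.2 0 1.6 0 0 0 0.1;0.1 0 1.2 0 0 0 0.1;0 0 0.2 0 0 0 0.1"

```text
clock: 3.4
eef_pos: [575.2, -38.8, 179.7]
tcp_rot: [3.141, -0.003, -2.951]
contact_force: [-0.4, 0.0, -0.1]
opening: 0.546
```

Run:
```python
from h import *
print(r.sense()["eef_pos"])
a=cv2.cvtColor(r.grab_frame("side"),cv2.COLOR_RGB2BGR)[80:300,220:450]
cv2.imwrite("pics/s2.png",cv2.resize(a,None,fx=2.6,fy=2.6,interpolation=cv2.INTER_CUBIC))
```

```text
[575.22946633 -38.75158563 179.73221855]
```

View pics/s2.png

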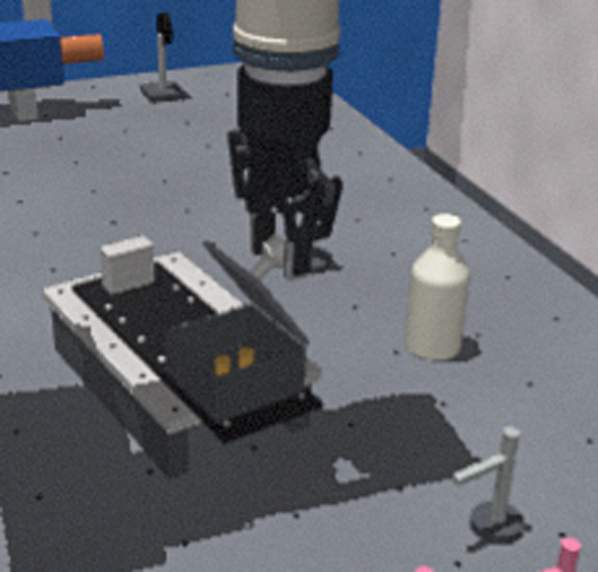

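Request:
jog_arm --increments "0.9 0 0 0 0 0 0.1;0.9 0 0 0 0 0 0.1;0.4 0 0.2 0 0 0 0.1;0.4 0 0.3 0 0 0 0.1;0.4 0 0.3 0 0 0 0.1;0.5 0 0.5 0 0 0 0.1;0.4 0 0.5 0 0 0 0.1;0.2 0 0.3 0 0 0 0.1"

```text
clock: 4.25
eef_pos: [535.2, -46.7, 159.5]
tcp_rot: [3.141, -0.001, -2.949]
contact_force: [0.0, 0.7, 1.0]
opening: 0.548
```

Run:
```python
from h import *
print(r.sense()["eef_pos"],r.sense()["contact_force"])
a=cv2.cvtColor(r.grab_frame("side"),cv2.COLOR_RGB2BGR)[80:300,220:450]
cv2.imwrite("pics/s3.png",cv2.resize(a,None,fx=2.6,fy=2.6,interpolation=cv2.INTER_CUBIC))
```

```text
[535.23315871 -46.71590153 159.53841662] [0.01151144 0.67597911 0.95312538]
```

View pics/s3.png

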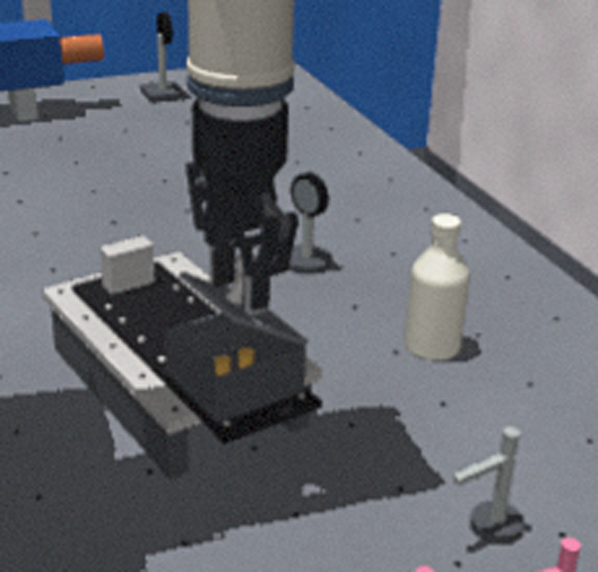

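Request:
jog_arm --increments "0.4 0 0.6 0 0 0 0.1;0.3 0 0.6 0 0 0 0.1;0.3 0 0.6 0 0 0 0.1;0.2 0 0.6 0 0 0 0.1;0.2 0 0.3 0 0 0 0.1;0 0 0.2 0 0 0 0.1;0 0 0.1 0 0 0 0.1;0 0 0 0 0 0 0.1"

```text
clock: 5.1
eef_pos: [522.4, -49.3, 130.2]
tcp_rot: [3.142, -0.0, -2.949]
contact_force: [1.1, -0.2, 0.3]
opening: 0.547
```

Request:
jog_arm --increments "0 0 0.1 0 0 0 0.1;0 0 0.1 0 0 0 0.1;0 0 0.1 0 0 0 0.1;0 0 0.1 0 0 0 0.1;0 0 0.05 0 0 0 0.1;0 0 0.05 0 0 0 0.1;0 0 0 0 0 0 0.1;0 0 0 0 0 0 0.1"

```text
clock: 5.9
eef_pos: [522.4, -49.4, 126.7]
tcp_rot: [-3.141, 0.0, -2.949]
contact_force: [-5.9, 0.9, 18.0]
opening: 0.547
```

Request:
jog_arm --increments "0 0 -0.5 0 0 0 0.1;0 0 -2 0 0 0 0.1;0 0 -4 0 0 0 0.1;0 0 -4 0 0 0 0.1;0 1 -3 0 0 0 1;-0.2 3 -1 0 0 0 1;-0.2 3 0 0 0 0 1;-0.2 3 0 0 0 0 1"

```text
clock: 6.7
eef_pos: [509.1, 50.9, 271.0]
tcp_rot: [-3.141, 0.001, -2.95]
contact_force: [0.1, -0.2, -0.6]
opening: 0.993
```

Run:
```python
from h import *
i=r.camera_info("wrist");np.save("w2.npy",i,allow_pickle=True); print(r.sense()["eef_pos"])
a=cv2.cvtColor(r.grab_frame("wrist"),cv2.COLOR_RGB2BGR); cv2.imwrite("pics/w2.png",a)
a=cv2.cvtColor(r.grab_frame("side"),cv2.COLOR_RGB2BGR)[80:300,220:450]
cv2.imwrite("pics/s4.png",cv2.resize(a,None,fx=2.6,fy=2.6,interpolation=cv2.INTER_CUBIC))
```

```text
[509.14843412  50.88134121 270.9968861 ]
```

View pics/w2.png

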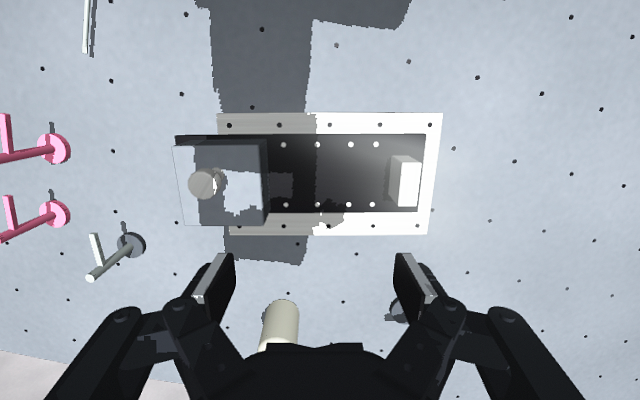

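View pics/s4.png

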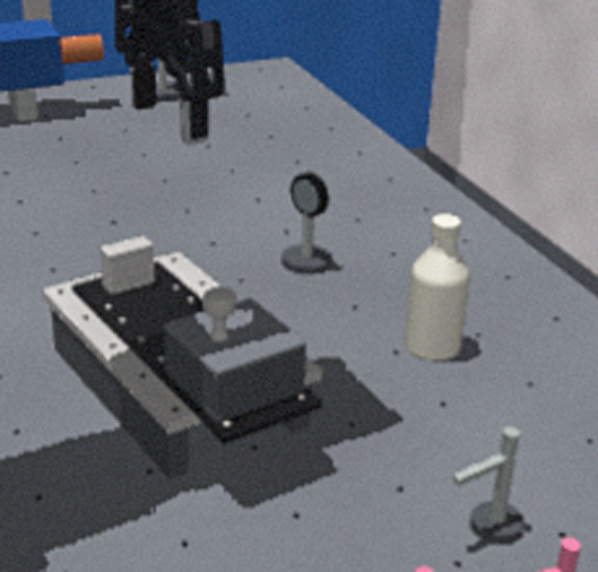

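Run:
```python
import cv2
a=cv2.imread("pics/w2.png")
cv2.imwrite("pics/w2a.png",cv2.resize(a[100:290,70:270],None,fx=3,fy=3,interpolation=cv2.INTER_CUBIC))
cv2.imwrite("pics/w2b.png",cv2.resize(a[100:250,260:460],None,fx=3,fy=3,interpolation=cv2.INTER_CUBIC))
```

```text
(no output)
```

View pics/w2a.png

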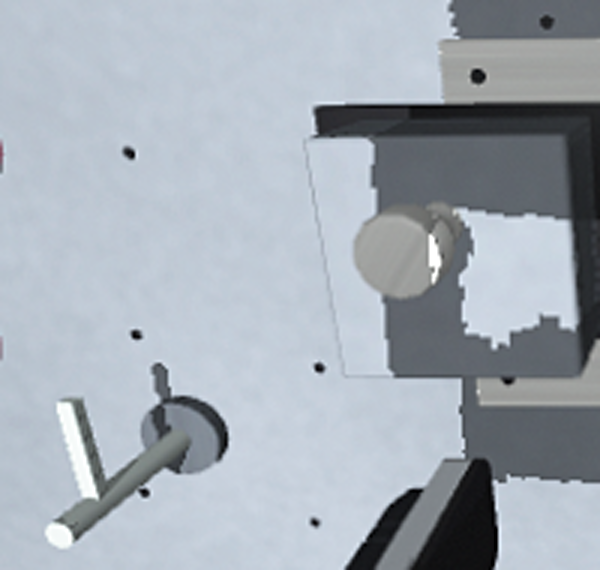

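View pics/w2b.png

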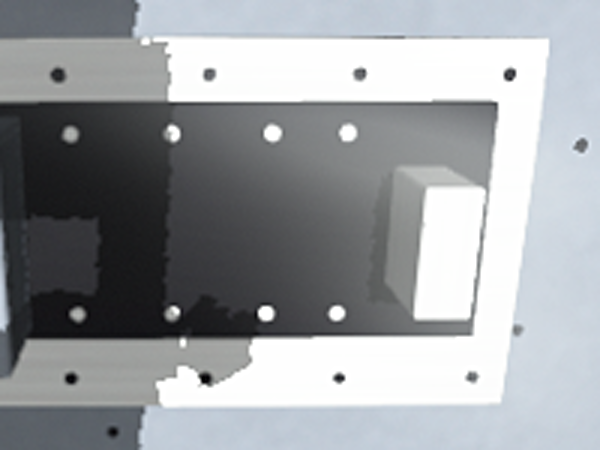

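```bash
cat > m2.py <<'E'
from h import *
np.set_printoptions(precision=1,suppress=True)
info=np.load("w2.npy",allow_pickle=True).item()
A=lambda x,y:(70+(x+.5)/3-.5,100+(y+.5)/3-.5)
B=lambda x,y:(260+(x+.5)/3-.5,100+(y+.5)/3-.5)
W=lambda uv,z:onz("wrist",uv,z,info)[:2]
yw=lambda v:np.degrees(np.arctan2(v[1],v[0]))
R=[W(B(549,38),70),W(B(502,404),70),W(A(440,40),70),W(A(480,404),70)]
P=[W(B(499,102),78),W(B(474,335),78),W(A(315,107),78)]
tip=W(A(69,400),78)
print("R",R,np.linalg.norm(R[0]-R[1]),np.linalg.norm(R[0]-R[2]),yw(R[1]-R[0]),yw(R[0]-R[2])-90,yw(R[1]-R[3])-90)
print("P",P,np.linalg.norm(P[0]-P[1]),np.linalg.norm(P[0]-P[2]),yw(P[0]-P[2])-90,yw(P[1]-P[0]))
f=np.radians(11.35); ex=np.array([np.cos(f),np.sin(f)]);ey=np.array([-ex[1],ex[0]])
e=lambda p:np.array([(p-R[2])@ex,(p-R[2])@ey])
print("tip",tip,"riser rel",e(tip),"P rel",[e(p) for p in P])
print("grip topc",[W(B(*q),123) for q in((425,186),(485,186),(470,320),(414,320))],W(B(449,253),123))
print("lid edge",[W(A(*q),129.5) for q in((305,140),(343,376))])
E
python3 m2.py
```

```text
R [array([409.6, 187.1]), array([566.4, 219.4]), array([461.8, -76.2]), array([617.7, -45.3])] 160.1348618220866 268.48599707452945 11.631247088110301 11.218924009290262 10.958769903454026
P [array([437.2, 172. ]), array([533.9, 192.5]), array([ 495.7, -120.8])] 98.8302430766014 298.52238416982567 11.304917091925788 11.965499054539963
tip [ 648.6 -229.3] riser rel [ 153.  -186.9] P rel [array([ 24.7, 248.2]), array([123.6, 249.2]), array([ 24.5, -50.4])]
grip topc [array([469., 137.]), array([464.9, 157.9]), array([514.3, 168.1]), array([518.3, 147.5])] [490.9 152.6]
lid edge [array([497.2, -99.8]), array([583.4, -83.1])]
```

Request:
jog_arm --increments "-0.1 3.4 0 0 0 -0.006 1;-0.1 3.4 0 0 0 0 1;-0.1 3.5 1.3 0 0 0 1;0 0 4 0 0 0 1;0 0 4 0 0 0 1;0 0 4 0 0 0 1;0 0 3 0 0 0 1;0 0 1.7 0 0 0 1"

```text
clock: 7.6
eef_pos: [490.7, 150.5, 87.6]
tcp_rot: [-3.141, -0.003, -2.943]
contact_force: [-0.0, -0.7, 0.1]
opening: 1.005
```

Request:
jog_arm --increments "0 0 0 0 0 0 0;0 0 0 0 0 0 -0.3;0 0 0 0 0 0 -0.6;0 0 0 0 0 0 -1;0 0 0 0 0 0 -1;0 0 0 0 0 0 -1;0 0 0 0 0 0 -1;0 0 0 0 0 0 -1" --squeeze 60

```text
clock: 8.4
eef_pos: [493.0, 152.0, 91.7]
tcp_rot: [3.141, 0.003, -2.944]
contact_force: [-1.0, 0.3, 7.4]
opening: 0.251
```

Run:
```python
from h import *
s=r.sense();print(s["eef_pos"],s["tcp_rot"],s["contact_force"],s["wrist_torque"],s["opening"])
i=r.camera_info("wrist");np.save("w3.npy",i,allow_pickle=True)
a=cv2.cvtColor(r.grab_frame("wrist"),cv2.COLOR_RGB2BGR); cv2.imwrite("pics/w3.png",a)
a=cv2.cvtColor(r.grab_frame("side"),cv2.COLOR_RGB2BGR)[80:300,220:450]
cv2.imwrite("pics/s5.png",cv2.resize(a,None,fx=2.6,fy=2.6,interpolation=cv2.INTER_CUBIC))
```

```text
[492.95405879 152.01207246  91.69231043] [ 3.14112341e+00  2.53931512e-03 -2.94367534e+00] [-1.00408383  0.29291884  7.43759723] [ 0.04929309  0.16198748 -0.1455585 ] 0.25120684383749436
```

View pics/w3.png

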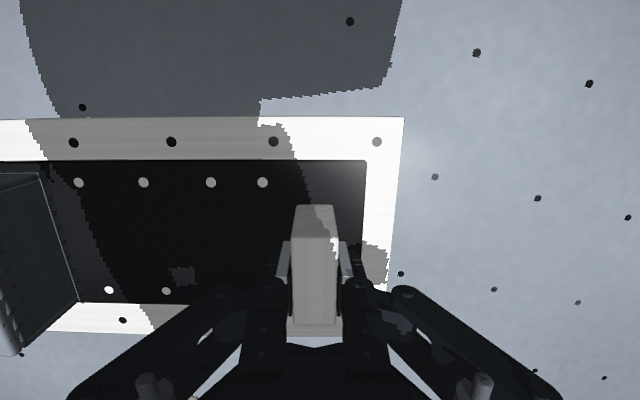

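View pics/s5.png

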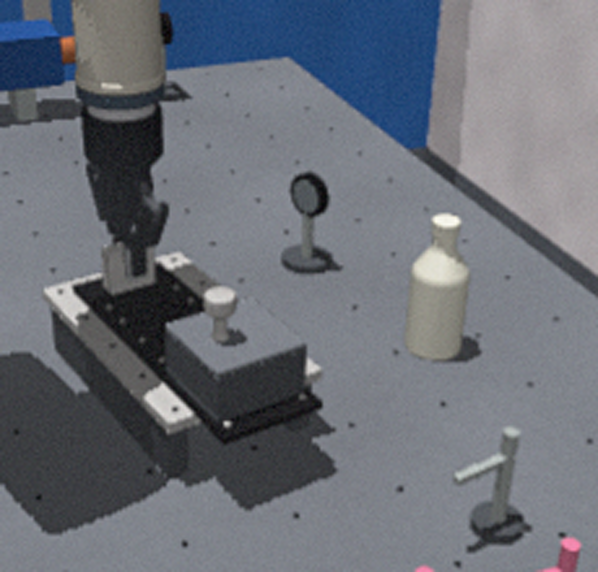

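Request:
jog_arm --increments "0 -0.4 0 0 0 0 -1;0 -0.8 0 0 0 0 -1;0 -1 0 0 0 0 -1;0 -1 0 0 0 0 -1;0 -1 0 0 0 0 -1;0 -1 0 0 0 0 -1;0 -0.8 0 0 0 0 -1;0 -0.4 0 0 0 0 -1"

```text
clock: 9.3
eef_pos: [505.7, 89.6, 91.7]
tcp_rot: [3.14, 0.003, -2.944]
contact_force: [-0.9, 8.7, 7.0]
opening: 0.248
```

Request:
jog_arm --increments "0 -0.4 0 0 0 0 -1;0 -0.8 0 0 0 0 -1;0 -1 0 0 0 0 -1;0 -1 0 0 0 0 -1;0 -1 0 0 0 0 -1;0 -1 0 0 0 0 -1;0 -0.8 0 0 0 0 -1;0 -0.2 0 0 0 0 -1"

```text
clock: 10.1
eef_pos: [517.8, 28.7, 91.7]
tcp_rot: [3.14, 0.003, -2.945]
contact_force: [-2.6, 10.6, 8.8]
opening: 0.248
```

Run:
```python
from h import *
s=r.sense();print(s["clock"],s["eef_pos"],s["tcp_rot"],s["contact_force"],s["wrist_torque"],s["opening"])
i=r.camera_info("wrist");np.save("w4.npy",i,allow_pickle=True)
a=cv2.cvtColor(r.grab_frame("wrist"),cv2.COLOR_RGB2BGR); cv2.imwrite("pics/w4.png",a)
a=cv2.cvtColor(r.grab_frame("side"),cv2.COLOR_RGB2BGR)[100:320,220:450]
cv2.imwrite("pics/s6.png",cv2.resize(a,None,fx=2.6,fy=2.6,interpolation=cv2.INTER_CUBIC))
a=cv2.cvtColor(r.grab_frame("top"),cv2.COLOR_RGB2BGR); cv2.imwrite("pics/t6f.png",a);a=a[130:270,220:450]
cv2.imwrite("pics/t6.png",cv2.resize(a,None,fx=3.47,fy=3.47,interpolation=cv2.INTER_CUBIC))
```

```text
10.1 [517.82820012  28.67911416  91.72680155] [ 3.14023176e+00  2.70380047e-03 -2.94451374e+00] [-2.64105374 10.56886699  8.81445592] [ 1.41868398  0.32001818 -0.06147712] 0.24804262224277895
```

View pics/w4.png

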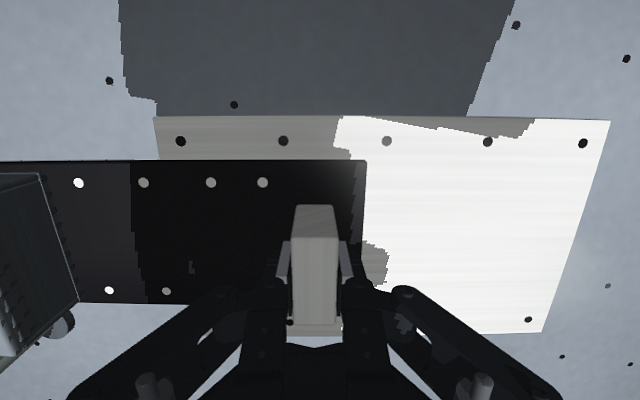

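View pics/s6.png

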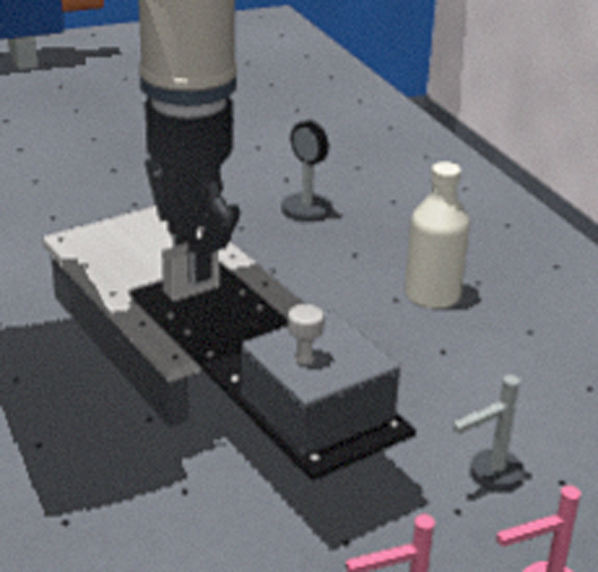

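View pics/t6.png

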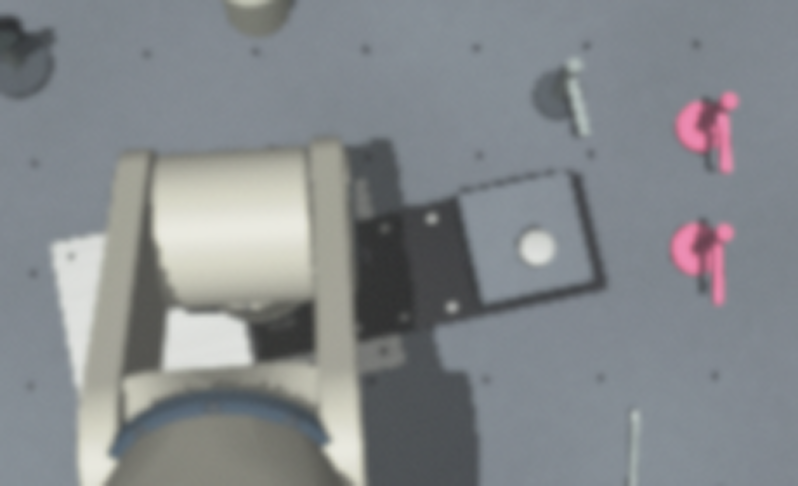

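```bash
python3 - <<'E'
from h import *
np.set_printoptions(precision=1,suppress=True)
i3=np.load("w3.npy",allow_pickle=True).item();i4=np.load("w4.npy",allow_pickle=True).item()
f=np.radians(11.35); ey=np.array([-np.sin(f),np.cos(f),0]);ex=np.array([np.cos(f),np.sin(f),0])
yw=lambda v:np.degrees(np.arctan2(v[1],v[0]))
for n,i,pc,rc in(("w3",i3,[(366,161)],[(404,117)]),("w4",i4,[(366,161)],[(610,121),(543,333)])):
    p=[onz("",q,78,i) for q in pc];q=[onz("",a,70,i) for a in rc]
    print(n,p,q,"gap",[(b-p[0])@ey for b in q])
    if len(q)>1:print(yw(q[1]-q[0]),np.linalg.norm(q[1]-q[0]))
a,b=onz("top",T(606,288),78),onz("top",T(580,172),78); t=onz("top",T(585,135),78); t0=[onz("top",T(*k),78) for k in((580,137),(590,135))]
print("top",a,b,yw(b-a),np.linalg.norm(b-a),"tip",t,"remain",(a-t)@ey,(b-t)@ey,[((a+b)/2-k)@ey for k in t0], "x clear",(t-b)@ex)
def S(x,y): return ((x+.5)/2.6-.5+220,(y+.5)/2.6-.5+100)
a,b=onz("side",S(310,477),70),onz("side",S(414,431),78);t=onz("side",S(458,424),78)
print("side",a,b,t,(a-t)@ey,(b-t)@ey)
E
python3 - <<'E'
import cv2
a=cv2.imread("pics/t6f.png")[155:225,360:440]
cv2.imwrite("pics/t6z.png",cv2.resize(a,None,fx=8,fy=8,interpolation=cv2.INTER_CUBIC))
E
```

```text
w3 [array([437.4, 170.9,  78. ])] [array([409.7, 187.6,  70. ])] gap [np.float64(21.74058842405461)]
w4 [array([462.3,  47.7,  78. ])] [array([410.3, 187.3,  70. ]), array([567. , 221.1,  70. ])] gap [np.float64(147.1412321216163), np.float64(149.42046737529733)]
12.164954532124394 160.2481596794362
top [ 516.5 -244.4   78. ] [ 614.1 -227.1   78. ] 10.076189633908522 99.15977592664765 tip [ 645.6 -232.6   78. ] remain 13.827404063969498 11.623047189256122 [np.float64(8.225660348183714), np.float64(16.81583795994124)] x clear 29.788325795977592
side [ 518.9 -245.4   70. ] [ 612.  -233.6   78. ] [ 648.6 -238.    78. ] 18.19688284647281 11.50882791573532
```

View pics/t6z.png

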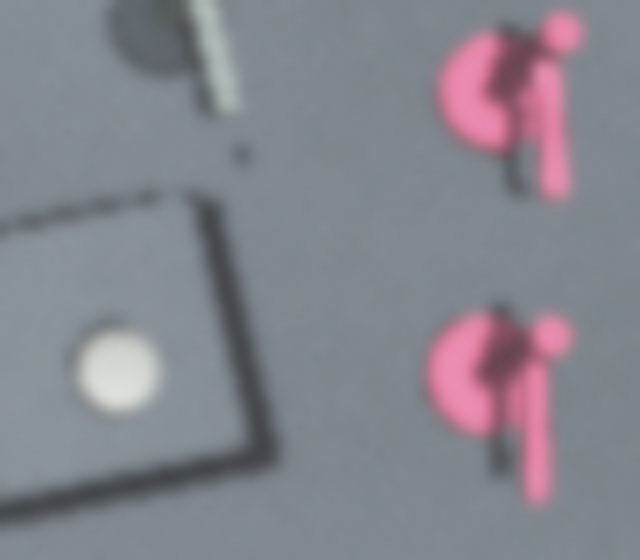

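Request:
jog_arm --increments "0 -0.2 0 0 0 0 -1;0 -0.3 0 0 0 0 -1;0 -0.3 0 0 0 0 -1;0 -0.2 0 0 0 0 -1;0 -0.1 0 0 0 0 -1;0 0 0 0 0 0 -1;0 0 0 0 0 0 -1;0 0 0 0 0 0 -1"

```text
clock: 11.05
eef_pos: [519.9, 18.4, 91.7]
tcp_rot: [3.14, 0.003, -2.944]
contact_force: [-1.5, 7.8, 7.8]
opening: 0.25
```

Run:
```python
from h import *
s=r.sense();print(s["clock"],s["eef_pos"],s["tcp_rot"],s["contact_force"],s["wrist_torque"],s["opening"])
f=np.mean([r.grab_frame("top").astype(float) for _ in range(6)],0)
g=np.mean([r.grab_frame("side").astype(float) for _ in range(6)],0)
np.save("t7.npy",f);np.save("s7.npy",g)
a=f[155:225,360:440][:,:,::-1].clip(0,255).astype(np.uint8)
cv2.imwrite("pics/t7.png",cv2.resize(a,None,fx=8,fy=8,interpolation=cv2.INTER_CUBIC))
a=g[230:310,320:440][:,:,::-1].clip(0,255).astype(np.uint8)
cv2.imwrite("pics/s7.png",cv2.resize(a,None,fx=6,fy=6,interpolation=cv2.INTER_CUBIC))
```

```text
11.05 [519.87847505  18.43302775  91.74167037] [ 3.14030373e+00  2.67684933e-03 -2.94402746e+00] [-1.4977695   7.84983567  7.78441864] [ 1.24595015  0.28948068 -0.11688079] 0.2499600987199932
```

View pics/t7.png

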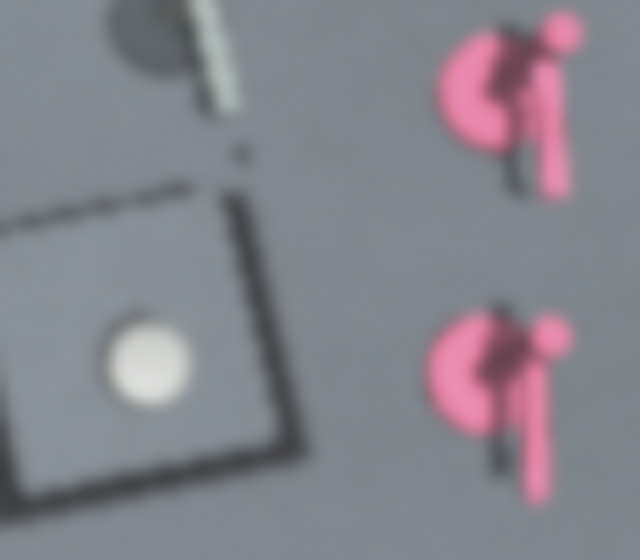

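View pics/s7.png

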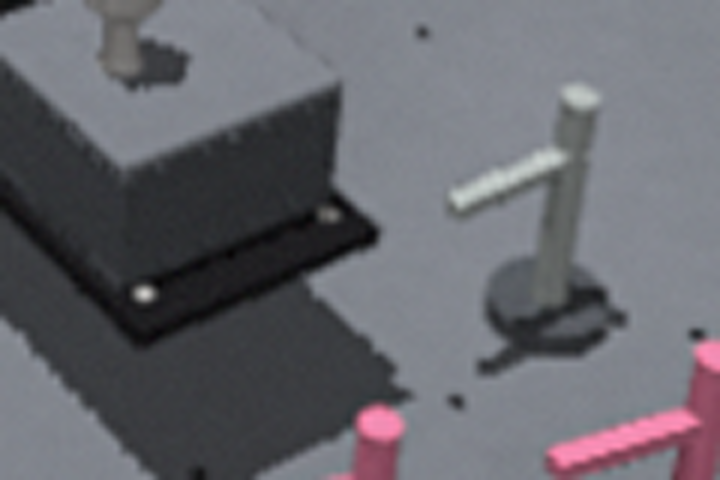

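Run:
```python
from h import *
np.set_printoptions(precision=1,suppress=True)
f=np.load("t7.npy").mean(2)
fr=np.radians(11.35); ey=np.array([-np.sin(fr),np.cos(fr),0]);ex=np.array([np.cos(fr),np.sin(fr),0])
# plate edge: per row, steepest rise right of dark strip
E=[]
for v in range(183,210):
    row=f[v,380:404]; g=np.diff(row); k=int(np.argmax(g))
    w=g[max(k-2,0):k+3].clip(0); u=380+0.5+np.average(np.arange(max(k-2,0),max(k-2,0)+len(w)),weights=w)
    E.append((u,v))
E=np.array(E); P=np.array([onz("top",e,78) for e in E]); y=P@ey;x=P@ex
c=np.polyfit(x,y,1);res=y-np.polyval(c,x);k=abs(res)<2;c=np.polyfit(x[k],y[k],1)
print("edge n",k.sum(),"slope",c,"x rng",x.min(),x.max(),"res",res[k].std())
# bar: left edge (rise) & right edge (fall)
B=[]
for v in range(155,168):
    row=f[v,376:398]; g=np.diff(row);a=int(np.argmax(g));b=int(np.argmin(g[a:]))+a
    def sub(i,s):
        w=(s*g[max(i-1,0):i+2]).clip(0);return 376.5+np.average(np.arange(max(i-1,0),max(i-1,0)+len(w)),weights=w)
    B.append((sub(a,1),sub(b,-1),v))
print(np.array(B))
L=np.array([onz("top",(b[0],b[2]),78) for b in B]);Rr=np.array([onz("top",(b[1],b[2]),78) for b in B])
for n,q in(("L",L),("R",Rr)): print(n,q@ey)
print("bar x",L@ex)
```

```text
edge n 27 slope [  -0.  -351.8] x rng 466.33112228359505 543.6395890529614 res 0.2193360142434219
[[383.4 386.5 155. ]
 [383.5 386.8 156. ]
 [383.7 387.  157. ]
 [384.2 387.3 158. ]
 [384.4 387.6 159. ]
 [384.5 387.9 160. ]
 [384.7 388.2 161. ]
 [385.3 388.3 162. ]
 [385.4 388.6 163. ]
 [385.6 388.9 164. ]
 [385.9 389.  165. ]
 [386.3 389.3 166. ]
 [386.4 389.4 167. ]]
L [-351.  -350.7 -350.5 -351.3 -350.9 -350.6 -350.4 -351.3 -351.  -350.9
 -351.1 -351.4 -351.1]
R [-359.9 -360.2 -359.8 -359.9 -360.  -360.2 -360.5 -360.1 -360.1 -360.2
 -359.8 -359.9 -359.7]
bar x [629.6 626.6 623.6 620.3 617.3 614.3 611.3 608.  605.  602.  598.9 595.8
 592.8]
```

Run:
```python
from h import *
f=np.load("t7.npy").mean(2)
fr=np.radians(11.35); ey=np.array([-np.sin(fr),np.cos(fr),0]);ex=np.array([np.cos(fr),np.sin(fr),0])
for v in range(184,210,3):
    row=f[v,380:404]; g=np.diff(row); k=int(np.argmax(g)); w=g[k-2:k+3].clip(0); u=380.5+np.average(np.arange(k-2,k+3),weights=w)
    p=onz("top",(u,v),78); print(v,u,p@ex,p@ey)
```

```text
184 391.6812386156648 540.7022665404344 -353.93426456170556
187 392.5267034990792 531.6309088689083 -354.2058661139826
190 393.2609603340292 522.6492932461463 -354.16511846346043
193 393.8732943469786 513.7635452436007 -353.78294787271653
196 394.5973534971645 504.8294945332247 -353.7168339285319
199 395.4818181818182 495.81722903565895 -354.1023135310363
202 396.2310126582278 486.9082766661732 -354.1091511832633
205 396.8717073170732 478.08573334646894 -353.81354848909916
208 397.5804162724693 469.24106759642007 -353.71016247337786
```

Request:
jog_arm --increments "0 -0.1 0 0 0 0 -1;0 -0.05 0 0 0 0 -1;0 0 0 0 0 0 -1;0 0 0 0 0 0 -1;0 0 0 0 0 0 -1;0 0 0 0 0 0 -1;0 0 0 0 0 0 -1;0 0 0 0 0 0 -1"

```text
clock: 12.45
eef_pos: [520.1, 17.2, 91.8]
tcp_rot: [3.14, 0.003, -2.944]
contact_force: [-1.6, 9.1, 9.1]
opening: 0.247
```

Run:
```python
from h import *
np.set_printoptions(precision=2,suppress=True)
f=np.mean([r.grab_frame("top").astype(float) for _ in range(6)],0).mean(2)
g0=np.mean([r.grab_frame("side").astype(float) for _ in range(4)],0)
cv2.imwrite("pics/s8.png",cv2.resize(g0[140:310,260:440][:,:,::-1].clip(0,255).astype(np.uint8),None,fx=4,fy=3.5,interpolation=cv2.INTER_CUBIC))
fr=np.radians(11.35); ey=np.array([-np.sin(fr),np.cos(fr),0]);ex=np.array([np.cos(fr),np.sin(fr),0])
Y=[]
for v in range(184,210):
    row=f[v,380:404]; g=np.diff(row); k=int(np.argmax(g)); w=g[k-2:k+3].clip(0); u=380.5+np.average(np.arange(k-2,k+3),weights=w)
    Y.append(onz("top",(u,v),78)@ey)
print("edge y",np.mean(Y),np.std(Y))
s=r.sense();print(s["clock"],s["eef_pos"],s["tcp_rot"],s["contact_force"],s["wrist_torque"],s["opening"])
```

```text
edge y -355.3063161862893 0.2051227143660166
12.95 [520.12  17.13  91.75] [ 3.14  0.   -2.94] [-2.42  9.89  8.92] [ 1.45  0.28 -0.02] 0.2442207932971322
```

View pics/s8.png

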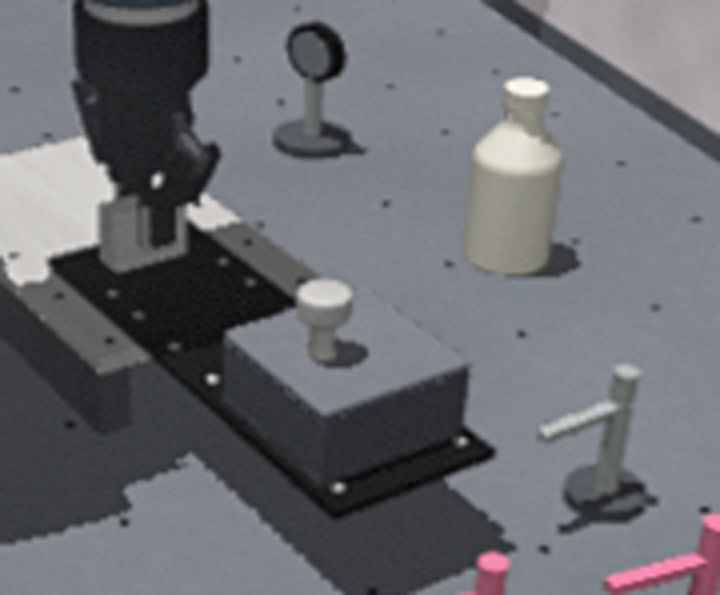

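```bash
python3 -c "
from rig import r
print(r.sign_off())"
```

```text
the job is handed in; nothing more can be done
None
```

The job is handed in: the lid is shut, and the plate is out level with the grey pointer's bar, with the gripper still holding it down flat. It took about 13 s of the 48 s.

- **Lid:** I swept it over with the two half-open fingers either side of the knob, then pressed it down with about 18 N. The side and wrist pictures show it flat on the box.
- **Slide:** I gripped the aluminium block across its 22 mm side at 60 N and slid the plate about 137 mm straight out along the riser's −y.
- **End position:** In the last top picture the plate's end is at −355.3 mm along the riser's y, and the middle of the bar is at −355.5 mm. The plate stays about 30 mm clear of the bar's tip.
- **Disagreement:** Estimates from the wrist and side cameras differed from the top camera by 1 to 5 mm during the slide. For the last 1.5 mm I relied on line fits in the top picture.
- **Hold:** The gripper is pressing down with about 9 N. Tool height and tilt stayed constant during the slide, and the plate looks flat in the side picture.
- **Other things:** The other things on the bench were not touched.

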